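Park the glue bottle in the anti-tip rack

TASK

Put the thin glue bottle with the red cap that stands on the front part of the bench (not the one at the back, below the shelf) away in the anti-tip rack: draw the yellow keeper bolt aside, slide the upright bottle in under the slotted cover plate with its cap running in the L-shaped slot, round the corner to the closed end of the slot. Leave it standing there and slide the keeper bolt fully shut again. Do not disturb the green paint bottle, the blue tape roll or the sanding block.

Things in the scene. Friction and masses are not known exactly. Their poses are not given: they have to be found in the camera images.
- rack: Fixed bottle rack. Origin on the bench under it; x runs into the rack away from its open front, y to its left, z up. Plywood base x -58..58, y -68..93 mm, 4 mm thick (the bottle stands on it). Four 10 mm pillars (x +-47, y -57 and 82 mm) carry an aluminium cover plate, x -55..55, y -65..90 mm, underside at z 98, top at z 102 mm. Under the plate there is nothing else.
- corner (a point): Corner of the L-shaped slot through the cover plate, on the plate's top: rack x 15, y 30, z 102 mm. The slot is 28 mm wide throughout. Leg 1 is centred on rack y = 30 mm from the open front edge (x -55 mm, edges rounded 6 mm) along +x to this corner; leg 2 is centred on x = 15 mm and runs from here along -y to the closed end, whose end wall is at y -49 mm.
- mouth (a point): Point on the base plate's upper face (z 4 mm) below the open front end of the slot, at x -55, y 30 mm in the rack's frame.
- bay (a point): Point on the base plate's upper face (z 4 mm) where the bottle's foot belongs: below the closed end of the slot, at x 15, y -35 mm in the rack's frame. Axes as the rack's.
- keeper (a joint): Slide of the yellow keeper bolt lying across the slot's mouth on top of the cover plate. 0 m = fully shut, 0.042 m = fully open (stop), opening along the rack's +y. It stays where left; 1.5 to 2 N moves it. Starts 0 to 6 mm open. Bolt 11 mm wide, 5 mm high; its tip is 64 mm to the -y side of the knob's axis. Its guide staple stands at rack x -40, y 52..66 mm, top at z 111 mm.
- keeper_knob (a point): Point on the axis of the keeper's upright black knob (cylinder, 18 mm diameter, from z 107 to 141 mm), 17 mm below its top, at z 124 mm. It moves with the bolt; shut it is at x -40, y 77 mm in the rack's frame.
- glue: Loose thin white glue bottle with long red cap, on the bench right of the rack, 147 mm tall, 35 to 70 g. Origin at the centre of its underside, z up. Body 30 mm in diameter up to 88 mm above the foot (too wide for the slot); from there to the top it is solid as a 20 mm cylinder, though the cap looks tapered. Standing on the rack's base its top is 49 mm above the cover plate's top and its shoulder 6 mm below the plate's underside.
- green_bottle: Loose bystander: green paint bottle, 36 mm diameter, 101 mm tall, origin at the centre of its underside. Must stay where it is.
- tape: Loose bystander: roll of blue masking tape lying flat, 102 mm diameter, 24 mm high, origin at the centre of its underside. Must stay where it is.
- sander: Loose bystander: tan sanding block, 62 x 96 x 28 mm, origin at the centre of its underside. Must stay where it is.
Not all that is in view belongs to the job. Of the things that look like the rack, the larger one is meant. Leave any purple look-alike of the glue alone.

How it is judged:
By the outcome, as a careful person would: the job done as asked, in the order asked, and still so for the second after the job is handed in, with the robot touching nothing.
It also fails if it takes over 58 s, if anything falls off the work surface, if the arm or the gripper's body presses on something with over 40 N, if the wrist force passes 120 N, or if a joint passes its speed limit or range.

ROBOT

A 6-joint arm with a two-finger parallel gripper is mounted at the origin on a cart in front of the work surface, level with it; the furniture and walls round the work are solid. World frame = base frame: x ahead of the robot, y to its left, z up, the work surface at z = 0. Lengths are in mm, angles in degrees, forces in N, time in s.
With the tool pointing down it reaches from about 350 to 850 mm from the base axis. Payload 8.1 kg.
Tool frame: the origin (TCP) lies midway between the tips of the shut fingers; the grasp point (between the pads) lies grip_depth behind it (grip_depth is the distance from the TCP to the grasp point, in mm); z points along the fingers, y is the line along which they close (so a half turn about z gives the same grasp; the last joint's range is limited). The gripper opens to 85 mm and grips with 20 to 120 N. Pads are 22 mm wide; open, the fingers measure 114 mm over their backs; the gripper's body (76 mm by 85 mm) begins 54 mm behind the grasp point. The pads swing forward as they close: fully open they stand 13 mm farther back than shut.
Start: joints at [-70.955, 7.471, 85.268, -0, 87.261, -4.893], TCP at [243.47, -548.386, 231.292] pointing down, gripper open.
Joint ranges: [-169.43, 169.43], [-51.17, 129.36], [1.28, 143.12], [-76.62, 256.62], [0, 156.53], [-152.29, 152.29]. Speed limits (degrees/s): [136.94, 136.94, 159.86, 180, 180, 180].

INTERFACE

Orientations are given as [roll, pitch, yaw] about the fixed x, y, z axes, in that order (R = Rz(yaw) Ry(pitch) Rx(roll)).
In Python, from bench import sense, snapshot, hand_in, grip_depth gives the robot as it stands. The module is installed in compiled form; this text tells all that it offers.
- The arm moves only by the tool apply_moves, never from a script. Its argument "series" is text: rows parted by semicolons, each of 5 numbers parted by spaces: the shift along the tool's x, y, z each as a share of 0.3 m, from -1 to 1, then the turn about the tool's z as a share of 2 rad, from -1 to 1, then the gripper's target within -1 to 1 (shut at 1, half-way at 0, fully open at -1). In form: tx ty tz twist gripper; .... A call has 1 to 5 rows; each row shifts and turns the commanded pose from where the row before left it, along the tool's axes as they then stand; what a row does not reach is not made up. A row lasts 1/12 s, in which the tool goes at most 41.7 mm and 7.16 degrees, less where a joint would pass 70% of its speed; a pose out of reach is approached as far as the arm can. A call with a number of a shift or a turn outside -1 to 1 is refused whole. A call with a gripper value outside its range is refused whole. The fingers move at their own pace and stop on an object; "squeeze" is the grip in N (left out, the last holds). Time passes only in rows, so rows that do not move let the fingers close. It gives the time, the measured TCP pose, the force, the opening and the grip force at its end, in the units of the state.
- sense(): the state, without advancing time (a new reading comes with each control period).
- snapshot(name): name is "side" or "top"; returns a dict with "frame" (384x512x3 uint8, blue, green, red), "depth" (384x512 float32, mm along the optical axis (not along the pixel's ray), 0 where there is no reading), "intrinsics" (3x3 intrinsics, pixels), "dist" ([k1, k2, p1, p2, k3] as OpenCV has them; the pictures are not rectified), "extrinsics" (4x4, takes a point from camera to world coordinates). Camera axes: x right, y down, z forward; pixel columns grow to the right and rows downward; lengths in mm; the calibration is good to about 2 mm. A picture is of the moment at which its call begins.
- hand_in(): hands the job in; it is judged then, once.
The state is a dict: "time": time; "joint_pos": joint angles; "qd": joint speeds; "joint_efforts": joint torques, N m; "tool_pos": TCP position; "tcp_rot": TCP orientation; "ft_force": force on the tool from outside, world axes, zero at the start; "wrist_torque": the same for the moment, N m; "finger_gap": finger opening in mm; "grip_force": force on a finger pad.
Only numpy, scipy, OpenCV 4.12 (cv2) and the standard library are available. Lean on these libraries where they do the work, as an engineer would, in place of code of your own. Each camera call takes 0.05 s, during which the arm holds its last target. There are 200 camera calls.

## Working session

There is one attempt and no reset: what is moved stays moved. The work goes in short steps, Python scripts to look and compute and a tool call to move; the robot and the scene stay as the last step left them, time stands still between calls to the robot, and variables do not carry over. Pictures are saved under pics/ and viewed, at most 10 in all, crops included, and the job is handed in when it is done.

Besides the shell and the picture viewer there is one more tool, called after "Emit:" as name(argument=value, ...), one argument or row to a line, values as JSON. apply_moves: Moves the arm, as the interface text tells. Its arguments: {"type":"object","properties":{"series":{"type":"string"},"squeeze":{"type":"number"}},"required":["series"]}

```bash
mkdir -p pics
cat > h.py <<'E'
import numpy as np, cv2
from bench import sense, snapshot, hand_in, grip_depth
def snap(n):
    s=snapshot(n); s['K']=np.array(s['intrinsics'],float); s['D']=np.array(s['dist'],float); s['T']=np.array(s['extrinsics'],float); return s
def ray(s,u,v):
    p=cv2.undistortPoints(np.array([[[u,v]]],float),s['K'],s['D'])[0,0]
    return s['T'][:3,3], s['T'][:3,:3]@np.array([p[0],p[1],1.])
def onz(s,u,v,z):
    o,d=ray(s,u,v); return o+d*(z-o[2])/d[2]
def pt(s,u,v):
    o,d=ray(s,u,v); return o+d*s['depth'][int(v),int(u)]
def proj(s,P):
    R=s['T'][:3,:3].T; t=-R@s['T'][:3,3]
    return cv2.projectPoints(np.array(P,float).reshape(-1,1,3),cv2.Rodrigues(R)[0],t,s['K'],s['D'])[0][:,0]
def cross(a,b):
    (o1,d1),(o2,d2)=a,b
    k=np.linalg.lstsq(np.c_[d1,-d2],o2-o1,rcond=None)[0]
    p,q=o1+k[0]*d1,o2+k[1]*d2
    return (p+q)/2,np.linalg.norm(p-q)
E
python3 - <<'E'
from h import *
print(sense(),grip_depth)
a=snap('side');b=snap('top')
import pickle;pickle.dump((a,b),open('s0.pkl','wb'))
for n,s in(('side',a),('top',b)):
    cv2.imwrite(f'pics/{n}0.png',cv2.resize(s['frame'],(768,576)));print(n,s['T'].round(3).tolist(),s['K'].tolist(),(s['depth']>0).mean())
E
```

```text
{'time': 0.0, 'joint_pos': array([-7.09556990e+01,  7.51457767e+00,  8.53297390e+01,  1.09419028e-03,
        8.72630596e+01, -4.89301992e+00]), 'qd': array([ 0.02979772,  0.0235026 ,  0.1122189 ,  0.08406251, -0.00643041,
        0.06709353]), 'joint_efforts': array([ 1.47933300e-03, -5.69394922e+01, -5.00550270e+01,  6.09694575e-05,
        1.50246854e-02, -5.73394473e-06]), 'tool_pos': array([ 243.28578424, -547.84993938,  230.24557498]), 'tcp_rot': array([-1.79893108e+02, -1.02475693e-02,  2.39372581e+01]), 'ft_force': array([-0.10662783,  0.04965777,  0.71707858]), 'wrist_torque': array([ 0.05726843,  0.03764028, -0.02287487]), 'grip_force': 0.0, 'finger_gap': 85.3813973589813} 18.700000000000003
side [[0.927, -0.196, 0.321, 173.268], [-0.376, -0.497, 0.782, -992.184], [0.006, -0.845, -0.535, 814.152], [0.0, 0.0, 0.0, 1.0]] [[386.4379503215708, 0.0, 249.17449936146446], [0.0, 386.4379503215708, 193.36731181825965], [0.0, 0.0, 1.0]] 0.9112141927083334
top [[0.007, -0.997, 0.072, 494.254], [-1.0, -0.006, 0.018, 23.549], [-0.018, -0.073, -0.997, 1593.454], [0.0, 0.0, 0.0, 1.0]] [[450.5563919057591, 0.0, 264.02245026109443], [0.0, 450.5563919057591, 196.77634851957635], [0.0, 0.0, 1.0]] 0.9958902994791666
```

View pics/side0.png

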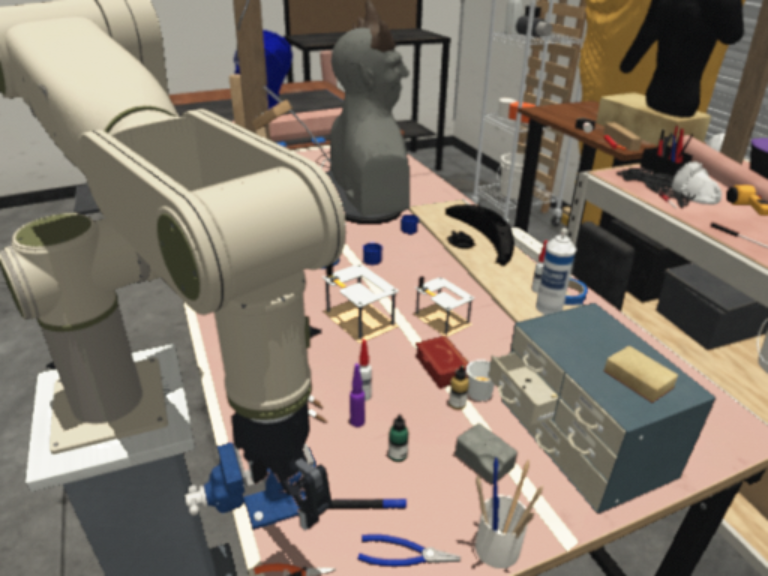

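View pics/top0.png

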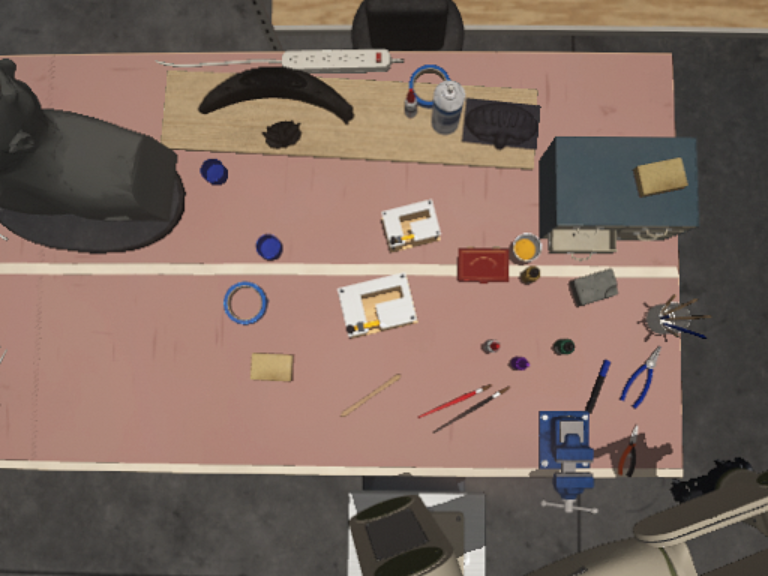

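Top view (768×576 px): front red-capped glue at (491,346), with candidates the purple look-alike (519,364) and the back glue (411,100). The large rack is at (377,305) and the small look-alike at (410,225). In the side view, the glue is at (365,370), purple at (357,395), the back glue at (543,255) and the large rack at (360,290). I choose the glue at top (491,346) / side (365,370) and check it with a crop.

Run:
```python
from h import *
import pickle
a,b=pickle.load(open('s0.pkl','rb'))
c1=cv2.resize(b['frame'][175:260,215:360],None,fx=5,fy=5,interpolation=2)[:425,:725]
c2=cv2.resize(a['frame'][170:290,205:330],None,fx=4.5,fy=4.5,interpolation=2)
cv2.imwrite('pics/c1.png',c1);cv2.imwrite('pics/c2.png',c2)
for n,s,box in(('top',b,(175,260,215,360)),('side',a,(150,290,205,330))):
    y0,y1,x0,x1=box
    f=s['frame'].astype(int);hsv=cv2.cvtColor(s['frame'],cv2.COLOR_BGR2HSV).astype(int)
    H,S,V=hsv[...,0],hsv[...,1],hsv[...,2]
    M={'red':((H<6)|(H>172))&(S>140)&(V>80),'white':(S<45)&(V>175),'yel':(H>20)&(H<32)&(S>160)&(V>130),'blk':(V<55)}
    for k,m in M.items():
        mm=np.zeros(m.shape,np.uint8);mm[y0:y1,x0:x1]=m[y0:y1,x0:x1]
        nn,L,st,ce=cv2.connectedComponentsWithStats(mm)
        for i in range(1,nn):
            if st[i,4]>=4:
                d=s['depth'][L==i];u,v=ce[i]
                o,dd=ray(s,u,v);P=o+dd*np.median(d)
                print(n,k,st[i].tolist(),ce[i].round(1),P.round(0))
```

```text
top red [305, 175, 34, 14, 429] [321.9 180.9] [ 663. -148.   44.]
top red [327, 229, 6, 4, 14] [329.8 230.2] [ 493. -162.  140.]
top white [215, 176, 89, 43, 1618] [254.2 193.5] [613.  83. 101.]
top white [340, 177, 12, 7, 51] [343.7 179.8] [ 672. -230.    1.]
top white [232, 219, 14, 5, 26] [239.  221.2] [521. 133. 103.]
top yel [243, 214, 10, 5, 28] [247.3 215.6] [540. 105. 108.]
top blk [353, 179, 6, 6, 27] [355.6 181.4] [ 657. -255.   91.]
top blk [351, 187, 4, 1, 4] [352.5 187. ] [ 642. -252.   50.]
top blk [231, 217, 5, 5, 17] [233.2 219.2] [527. 149. 141.]
top blk [341, 239, 3, 2, 4] [342.2 239.5] [ 462. -216.   48.]
top blk [341, 242, 3, 4, 7] [342.  243.3] [ 449. -215.   47.]
side red [278, 225, 32, 30, 509] [293.3 238. ] [ 668. -158.   41.]
side red [240, 227, 6, 17, 65] [242.3 235.7] [ 488. -174.  115.]
side white [246, 161, 4, 1, 4] [247.5 161. ] [759. 460.  -2.]
side white [222, 163, 44, 46, 781] [242.5 188.6] [598. 108.  88.]
side white [215, 184, 9, 7, 20] [218.6 186.9] [517. 133.  99.]
side white [283, 185, 33, 21, 347] [298.1 195.2] [774.  14.  75.]
side white [279, 
[... 443 characters left out ...]
2.]
side white [206, 273, 5, 5, 19] [208.  274.8] [ 376. -184.    8.]
side yel [224, 187, 5, 4, 8] [225.8 188.8] [534. 104. 105.]
side blk [315, 150, 15, 13, 91] [324.6 153.7] [1071.  312.   48.]
side blk [299, 155, 17, 10, 115] [307.  159.9] [978. 306.  37.]
side blk [218, 176, 4, 8, 22] [219.2 179.2] [523. 142. 125.]
side blk [280, 185, 2, 6, 10] [280.5 187.5] [721.  51.  98.]
side blk [205, 218, 8, 7, 34] [207.6 221. ] [ 285. -567.  492.]
side blk [304, 245, 6, 8, 36] [306.7 249.1] [ 651. -266.   86.]
side blk [302, 260, 7, 3, 10] [304.4 261.5] [ 644. -274.   47.]
side blk [262, 278, 8, 9, 48] [265.6 282.9] [ 488. -343.   84.]
side blk [205, 283, 1, 4, 4] [205.  284.5] [ 274. -567.  372.]
```

View pics/c1.png

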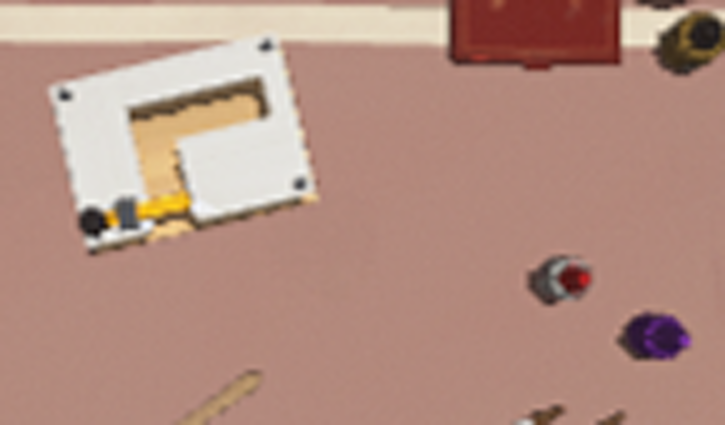

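View pics/c2.png

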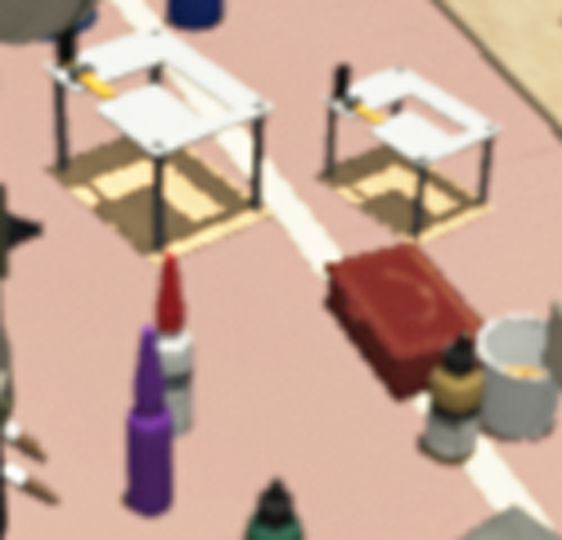

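The crops confirm it: the red-capped glue (crop 1 at 570,280) stands clear of the purple look-alike (655,335). The larger rack opens toward the robot, and its knob is at (93,220). Next I fit the rack pose and the glue axis.

```bash
cat > fit.py <<'E'
from h import *
import pickle
from scipy.optimize import least_squares
a,b=pickle.load(open('s0.pkl','rb'))
R2=lambda t:np.array([[np.cos(t),-np.sin(t)],[np.sin(t),np.cos(t)]])
C=np.array([[55,90],[55,-65],[-55,-65],[-55,90]],float)
T=np.array([[52,88],[278,38],[314,195],[88,246]])  # top crop
S=np.array([[158,33],[270,103],[158,156],[50,70]])  # side crop
tp=np.array([onz(b,(u+.5)/5-.5+215,(v+.5)/5-.5+175,102)[:2] for u,v in T])
sp=np.array([onz(a,(u+.5)/4.5-.5+205,(v+.5)/4.5-.5+170,102)[:2] for u,v in S])
for n,P in(('top',tp),('side',sp),('both',None)):
    f=(lambda q,P=P:(C@R2(q[2]).T+q[:2]-P).ravel()) if P is not None else (lambda q:np.r_[f1(q),f2(q)])
    if n=='top':f1=f
    if n=='side':f2=f
    r=least_squares(f,[590,80,.2]);print(n,r.x[:2].round(1),np.degrees(r.x[2]).round(2),r.fun.round(1))
E
python3 fit.py
python3 - <<'E'
from h import *
import pickle
a,b=pickle.load(open('s0.pkl','rb'))
def comp(s,lo,hi,box):
    x0,y0,w,h=box
    m=np.zeros(s['depth'].shape,np.uint8);m[y0:y0+h,x0:x0+w]=1
    return m
# large plate automatic: white mask hull, filled
hs=cv2.cvtColor(b['frame'],cv2.COLOR_BGR2HSV)
m=((hs[...,1]<45)&(hs[...,2]>150)).astype(np.uint8);z=np.zeros_like(m);z[178:228,218:285]=m[178:228,218:285]
c=cv2.convexHull(np.vstack(cv2.findContours(z,0,2)[0]))[:,0].astype(float)
W=np.array([onz(b,u,v,102)[:2] for u,v in c],np.float32);print('rect',cv2.minAreaRect(W))
# knob
print('knob',cross(ray(b,233.0,219.2),ray(a,219.2,179.2)))
# knob & glue tips: top of knob in side (219.5,175.5)
# glue: 3d points from depth
for n,s,(x0,x1,y0,y1) in(('side',a,(234,252,222,270)),('top',b,(318,336,222,238))):
    P=np.array([np.r_[pt(s,u,v),u,v] for v in range(y0,y1) for u in range(x0,x1) if s['depth'][v,u]>0])
    P=P[(P[:,2]>15)&(np.hypot(P[:,0]-490,P[:,1]+166)<28)]
    for lo in range(15,150,15):
        q=P[(P[:,2]>=lo)&(P[:,2]<lo+15)]
        if len(q):print(n,lo,len(q),q[:,:2].mean(0).round(1),np.ptp(q[:,3]),'max z',q[:,2].max().round(1))
# cap: side rows centre rays, closest to vertical axis
hs=cv2.cvtColor(a['frame'],cv2.COLOR_BGR2HSV).astype(int)
m=((hs[...,0]<6)|(hs[...,0]>172))&(hs[...,1]>140)&(hs[...,2]>60)
for v in range(226,246):
    u=np.where(m[v,232:252])[0]+232
    if len(u):print(v,u.min(),u.max(),end='; ')
E
```

```text
top [584.8  81. ] 13.1 [ 0.8  0.4  1.7 -0.3 -1.1 -0.8 -1.5  0.8]
side [583.1  74.4] 15.86 [ 0.9  8.3  1.5 -8.4  1.9 -1.8 -4.3  1.9]
both [584.   77.7] 14.45 [-2.4 -2.1  2.1 -2.  -0.1 -5.  -4.1 -4.3  4.2 10.9  1.2 -6.8  0.8  2.4
 -1.7  7.1]
rect ((588.5363159179688, 94.31562805175781), (153.1453857421875, 220.11404418945312), 0.27990666031837463)
knob (array([526.67432992, 151.62385361, 118.95001081]), np.float64(1.0506428141391182))
side 15 18 [ 493.7 -183.4] 4.0 max z 29.7
side 30 21 [ 490.4 -183.7] 5.0 max z 44.9
side 45 24 [ 492.6 -182.8] 5.0 max z 59.8
side 60 29 [ 490.2 -182.2] 6.0 max z 74.9
side 75 35 [ 490.6 -177.4] 7.0 max z 87.9
side 90 30 [ 489.7 -175.8] 6.0 max z 104.7
side 105 31 [ 488.5 -174.5] 5.0 max z 119.2
side 120 19 [ 489.8 -174.2] 4.0 max z 134.7
side 135 15 [ 490.3 -171.8] 3.0 max z 147.4
top 15 4 [ 496.5 -150.7] 1.0 max z 29.4
top 30 4 [ 493.9 -155.6] 2.0 max z 38.4
top 45 6 [ 496.2 -153. ] 3.0 max z 59.3
top 60 13 [ 493.4 -159.1] 8.0 max z 74.1
top 75 19 [ 494.2 -161. ] 7.0 max z 86.2
top 90 9 [ 491.  -159.4] 4.0 max z 103.9
top 105 7 [ 494.5 -160.8] 5.0 max z 118.7
top 120 9 [ 494.  -162.9] 3.0 max z 134.9
top 135 8 [ 493.6 -164.3] 3.0 max z 149.9
227 242 243; 228 242 243; 229 241 243; 230 241 243; 231 241 243; 232 241 244; 233 241 244; 234 241 244; 235 241 244; 236 241 244; 237 240 244; 238 240 245; 239 240 245; 240 240 244; 241 240 244; 242 241 244; 243 243 243;
```

Top fit: rack at (584.8, 81.0), yaw 13.1°. The knob triangulates to (526.7, 151.6), which fits with the bolt about 5 mm open. The glue axis is near (492, −167), with its tip at 147–150 mm against the given 147. The keeper comes first.

```bash
cat > plan.py <<'E'
import sys; from h import *
# plan.py x y z yaw nrows grip : rows from the present pose
x,y,z,yaw,n,g=map(float,sys.argv[1:]);n=int(n)
s=sense();p=np.array(s['tool_pos']);w=s['tcp_rot'][2]
D=(np.array([x,y,z])-p); dy=(yaw-w+180)%360-180
nt=max(1,int(np.ceil(abs(dy)/6.9))) if abs(dy)>.15 else 0; assert nt<=n
rows=[];cur=w;q=p.copy()
for i in range(n):
    t=round(-(dy/nt)/114.59,4) if i<nt else 0
    c,sn=np.cos(np.radians(cur)),np.sin(np.radians(cur))
    R=np.array([[c,sn,0],[sn,-c,0],[0,0,-1]])
    d=(R.T@((p+D*(i+1)/n)-q)/300).round(3); q=q+R@d*300
    rows.append("%g %g %g %g %g"%(*d,t,g)); cur-=t*114.59
print(p.round(1),round(w,2),'step mm',np.linalg.norm(D)/n)
for i in range(0,n,5):print('; '.join(rows[i:i+5]))
E
python3 plan.py 526.7 151.6 215 103.1 20 -1
```

```text
[ 243.3 -547.9  230.3] 23.94 step mm 37.745065159277395
0.09 -0.087 0.003 -0.0576 -1; 0.1 -0.077 0.002 -0.0576 -1; 0.108 -0.064 0.003 -0.0576 -1; 0.115 -0.052 0.002 -0.0576 -1; 0.12 -0.038 0.003 -0.0576 -1
0.123 -0.024 0.002 -0.0576 -1; 0.126 -0.009 0.003 -0.0576 -1; 0.126 0.005 0.002 -0.0576 -1; 0.124 0.019 0.003 -0.0576 -1; 0.121 0.033 0.003 -0.0576 -1
0.117 0.047 0.002 -0.0576 -1; 0.11 0.06 0.003 -0.0576 -1; 0.103 0.073 0.002 0 -1; 0.103 0.073 0.003 0 -1; 0.103 0.072 0.002 0 -1
0.102 0.073 0.003 0 -1; 0.103 0.072 0.002 0 -1; 0.103 0.073 0.003 0 -1; 0.103 0.072 0.003 0 -1; 0.103 0.073 0.002 0 -1
```

Emit:
apply_moves(
  series="0.09 -0.087 0.003 -0.0576 -1; 0.1 -0.077 0.002 -0.0576 -1; 0.108 -0.064 0.003 -0.0576 -1; 0.115 -0.052 0.002 -0.0576 -1; 0.12 -0.038 0.003 -0.0576 -1",
  squeeze=25,
)

```text
time: 0.52
tool_pos: [314.3, -371.6, 226.7]
tcp_rot: [-180.0, -0.0, 57.2]
ft_force: [2.4, -0.6, 0.3]
finger_gap: 85.5
grip_force: 0.0
```

Emit:
apply_moves(
  series="0.123 -0.024 0.002 -0.0576 -1; 0.126 -0.009 0.003 -0.0576 -1; 0.126 0.005 0.002 -0.0576 -1; 0.124 0.019 0.003 -0.0576 -1; 0.121 0.033 0.003 -0.0576 -1",
)

```text
time: 0.93
tool_pos: [385.2, -196.8, 223.2]
tcp_rot: [-180.0, -0.0, 90.3]
ft_force: [1.6, 0.4, 1.5]
finger_gap: 85.8
grip_force: 0.0
```

Emit:
apply_moves(
  series="0.117 0.047 0.002 -0.0576 -1; 0.11 0.06 0.003 -0.0576 -1; 0.103 0.073 0.002 0 -1; 0.103 0.073 0.003 0 -1; 0.103 0.072 0.002 0 -1",
)

```text
time: 1.35
tool_pos: [456.1, -21.7, 219.6]
tcp_rot: [-180.0, -0.0, 103.1]
ft_force: [0.6, -0.8, 0.9]
finger_gap: 85.6
grip_force: 0.0
```

Emit:
apply_moves(
  series="0.102 0.073 0.003 0 -1; 0.103 0.072 0.002 0 -1; 0.103 0.073 0.003 0 -1; 0.103 0.072 0.003 0 -1; 0.103 0.073 0.002 0 -1",
)

```text
time: 1.77
tool_pos: [527.0, 153.3, 215.4]
tcp_rot: [-180.0, 0.0, 103.2]
ft_force: [0.6, -1.3, 0.2]
finger_gap: 85.0
grip_force: 0.0
```

```bash
python3 plan.py 526.7 151.6 150 103.1 5 -1
python3 - <<'E'
from h import *
s=snap('side')
cv2.imwrite('pics/k1.png',cv2.resize(s['frame'][110:220,170:320],None,fx=5,fy=5,interpolation=2))
P=sense()['tool_pos'];print(proj(s,[P]),'crop',(proj(s,[P])-[170,110])*5)
E
```

```text
[527.  153.3 215.4] 103.16 step mm 13.09277361542081
-0.001 -0 0.044 0 -1; -0.001 -0.001 0.043 0 -1; -0.001 -0 0.044 0 -1; -0.001 -0.001 0.044 0 -1; -0.001 -0 0.043 0 -1
[[218.1503457  154.20464459]] crop [[240.75172848 221.02322297]]
```

View pics/k1.png

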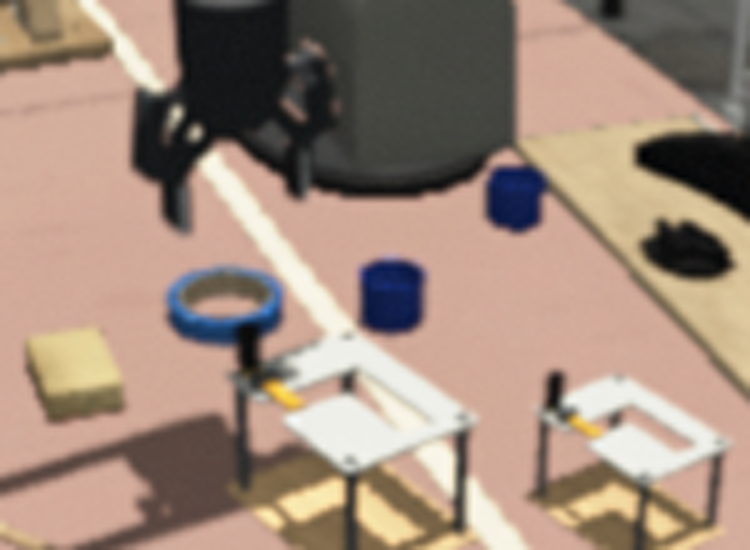

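The gripper straddles the knob (knob at crop (247,345), fingers to either side). I descend, grip, and then pull along +y (tool x).

Emit:
apply_moves(
  series="-0.001 0 0.066 0 -1; -0.001 0 0.066 0 -1; -0.001 0 0.066 0 -1; -0.001 0 0.066 0 -1; -0.001 0 0.066 0 -1",
)

```text
time: 2.23
tool_pos: [526.8, 149.8, 115.6]
tcp_rot: [-179.9, -0.0, 103.2]
ft_force: [0.6, -0.2, 0.8]
finger_gap: 85.0
grip_force: 0.0
```

Emit:
apply_moves(
  series="0 0 0 0 0.6; 0 0 0 0 0.8; 0 0 0 0 0.8; 0 0 0 0 0.8; 0 0 0 0 0.8",
  squeeze=22,
)

```text
time: 2.65
tool_pos: [528.5, 150.0, 118.8]
tcp_rot: [179.8, 0.0, 103.1]
ft_force: [0.2, -0.2, 0.6]
finger_gap: 25.7
grip_force: 0.0
```

Emit:
apply_moves(
  series="0 0 0 0 0.8; 0 0 0 0 0.8",
)

```text
time: 2.82
tool_pos: [527.7, 149.8, 118.7]
tcp_rot: [179.9, 0.0, 103.1]
ft_force: [-3.5, -1.5, 7.3]
finger_gap: 17.1
grip_force: 22.3
```

Emit:
apply_moves(
  series="0.025 0 0 0 0.8; 0.025 0 0 0 0.8; 0.025 0 0 0 0.8; 0.02 0 0 0 0.8; 0 0 0 0 0.8",
)

```text
time: 3.23
tool_pos: [520.7, 178.5, 118.7]
tcp_rot: [180.0, -0.0, 103.2]
ft_force: [-6.4, -0.9, 8.8]
finger_gap: 17.1
grip_force: 22.5
```

Emit:
apply_moves(
  series="0.01 0 0 0 0.8; 0.01 0 0 0 0.8; 0.01 0 0 0 0.8; 0.005 0 0 0 0.8; 0 0 0 0 0.8",
)

```text
time: 3.65
tool_pos: [518.4, 187.7, 118.6]
tcp_rot: [-180.0, 0.0, 103.2]
ft_force: [-6.5, -2.4, 8.9]
finger_gap: 17.0
grip_force: 22.6
```

Emit:
apply_moves(
  series="0.005 0 0 0 0.8; 0.003 0 0 0 0.8; 0 0 0 0 0.8",
)

```text
time: 3.9
tool_pos: [518.3, 187.9, 118.6]
tcp_rot: [-180.0, 0.2, 103.1]
ft_force: [-5.8, -12.9, 9.7]
finger_gap: 16.8
grip_force: 22.6
```

The keeper is at its stop: force −13 N, and the TCP matches the predicted open knob position within 1 mm, so the rack pose holds. I release and rise.

Emit:
apply_moves(
  series="-0.005 0 0 0 -1; 0 0 0 0 -1; 0 0 0 0 -1; 0 0 0 0 -1",
)

```text
time: 4.23
tool_pos: [518.3, 188.9, 117.2]
tcp_rot: [180.0, -0.0, 103.1]
ft_force: [0.5, -0.6, -0.5]
finger_gap: 64.7
grip_force: 0.0
```

Emit:
apply_moves(
  series="0 0 -0.07 0 -1; 0 0 -0.1 0 -1; 0 0 -0.1 0 -1; 0 0 -0.1 0 -1",
)

```text
time: 4.57
tool_pos: [517.8, 188.9, 228.9]
tcp_rot: [-180.0, -0.0, 103.2]
ft_force: [1.6, 0.2, 0.1]
finger_gap: 85.5
grip_force: 0.0
```

```bash
python3 plan.py 492 -167 225 103.1 10 -0.2
```

```text
[517.8 188.9 228.9] 103.16 step mm 35.68408825712588
-0.114 -0.035 0.001 0 -0.2; -0.113 -0.036 0.002 0 -0.2; -0.114 -0.035 0.001 0 -0.2; -0.113 -0.036 0.001 0 -0.2; -0.114 -0.035 0.002 0 -0.2
-0.113 -0.035 0.001 0 -0.2; -0.114 -0.036 0.001 0 -0.2; -0.113 -0.035 0.001 0 -0.2; -0.114 -0.036 0.002 0 -0.2; -0.114 -0.035 0.001 0 -0.2
```

Emit:
apply_moves(
  series="-0.114 -0.035 0.001 0 -0.2; -0.113 -0.036 0.002 0 -0.2; -0.114 -0.035 0.001 0 -0.2; -0.113 -0.036 0.001 0 -0.2; -0.114 -0.035 0.002 0 -0.2",
)

```text
time: 4.98
tool_pos: [505.0, 9.5, 226.1]
tcp_rot: [180.0, -0.0, 103.2]
ft_force: [0.9, -0.7, 0.9]
finger_gap: 51.2
grip_force: 0.0
```

Emit:
apply_moves(
  series="-0.113 -0.035 0.001 0 -0.2; -0.114 -0.036 0.001 0 -0.2; -0.113 -0.035 0.001 0 -0.2; -0.114 -0.036 0.002 0 -0.2; -0.114 -0.035 0.001 0 -0.2",
)

```text
time: 5.4
tool_pos: [492.0, -168.8, 224.2]
tcp_rot: [180.0, 0.0, 103.2]
ft_force: [0.8, -0.4, 0.3]
finger_gap: 51.2
grip_force: 0.0
```

Run:
```python
from h import *
s=snap('side');S=sense();P=S['tool_pos'];print(P,S['finger_gap'])
u0,v0=proj(s,[[492,-167,110]])[0].astype(int)
im=s['frame'][v0-60:v0+50,u0-60:u0+60].copy();im=cv2.resize(im,None,fx=5,fy=5,interpolation=2)
for q in([492,-167,147],[492,-167,88],P):
    x,y=((proj(s,[q])[0]-[u0-60,v0-60])*5).astype(int);print(x,y);cv2.circle(im,(x,y),3,(0,255,0),-1)
cv2.imwrite('pics/g1.png',im)
```

```text
[ 491.21847682 -174.73383802  224.10295146] 51.28246474037343
302 250
303 331
306 146
```

View pics/g1.png

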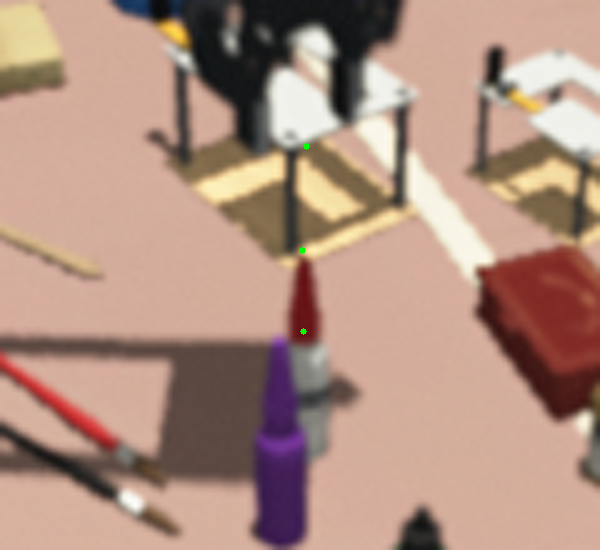

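The side crop shows the cap at (304, 258–342) under the open fingers, with the purple bottle separate in front at (280,340–540). The measured axis marks lie on the cap within about 2 mm sideways. The arm settled 5 mm past in −y, so I correct that on the way down and grip.

Emit:
apply_moves(
  series="0.016 0.006 0.07 0 -0.2; 0 0 0.083 0 -0.2; 0 0 0.08 0 -0.2; 0 0 0.08 0 -0.2; 0 0 0.08 0 -0.2",
)

```text
time: 5.87
tool_pos: [493.1, -161.9, 105.2]
tcp_rot: [180.0, 0.0, 103.1]
ft_force: [0.1, -0.0, 0.3]
finger_gap: 51.2
grip_force: 0.0
```

Emit:
apply_moves(
  series="0 0 0 0 -0.2; 0 0 0 0 -0.2",
)

```text
time: 6.03
tool_pos: [491.8, -161.4, 105.1]
tcp_rot: [-179.8, -0.1, 103.2]
ft_force: [0.2, -0.3, 0.5]
finger_gap: 51.2
grip_force: 0.0
```

Emit:
apply_moves(
  series="-0.024 0 0 0 -0.2; 0 0 0 0 -0.2; 0 0 0 0 -0.2",
)

```text
time: 6.28
tool_pos: [496.1, -170.3, 108.4]
tcp_rot: [179.8, 0.1, 103.1]
ft_force: [-0.3, -0.2, 0.6]
finger_gap: 51.5
grip_force: 0.0
```

Emit:
apply_moves(
  series="0 0 0 0 0.2; 0 0 0 0 0.5; 0 0 0 0 0.8; 0 0 0 0 0.8; 0 0 0 0 0.8",
  squeeze=30,
)

```text
time: 6.7
tool_pos: [494.6, -169.6, 106.8]
tcp_rot: [-180.0, 0.0, 103.1]
ft_force: [-3.0, -0.7, 4.1]
finger_gap: 19.2
grip_force: 29.1
```

Emit:
apply_moves(
  series="0 0 0 0 0.8; 0 0 0 0 0.8",
)

```text
time: 6.87
tool_pos: [494.6, -169.6, 106.8]
tcp_rot: [-180.0, 0.0, 103.1]
ft_force: [-2.2, -0.9, 5.9]
finger_gap: 19.3
grip_force: 29.1
```

Gripped: gap 19.3 mm, 29 N. I lift and carry it to a point in front of the mouth, rack (−85, 30).

Emit:
apply_moves(
  series="0 0 -0.025 0 0.8; 0 0 -0.025 0 0.8; 0 0 0 0 0.8",
)

```text
time: 7.12
tool_pos: [495.7, -169.6, 123.3]
tcp_rot: [179.9, 0.1, 103.1]
ft_force: [0.7, -0.5, 0.7]
finger_gap: 19.3
grip_force: 29.6
```

```bash
python3 plan.py 495.2 91 121 103.1 10 0.8
```

```text
[ 495.7 -169.6  123.3] 103.14 step mm 26.064986235698523
0.085 0.02 0.001 0 0.8; 0.084 0.019 0.001 0 0.8; 0.085 0.02 0 0 0.8; 0.085 0.019 0.001 0 0.8; 0.084 0.02 0.001 0 0.8
0.085 0.02 0.001 0 0.8; 0.085 0.019 0 0 0.8; 0.084 0.02 0.001 0 0.8; 0.085 0.019 0.001 0 0.8; 0.084 0.02 0.001 0 0.8
```

Emit:
apply_moves(
  series="0.085 0.02 0.001 0 0.8; 0.084 0.019 0.001 0 0.8; 0.085 0.02 0 0 0.8; 0.085 0.019 0.001 0 0.8; 0.084 0.02 0.001 0 0.8",
)

```text
time: 7.53
tool_pos: [494.4, -37.8, 120.3]
tcp_rot: [180.0, 0.0, 103.1]
ft_force: [0.3, 0.3, -0.7]
finger_gap: 18.7
grip_force: 29.6
```

Emit:
apply_moves(
  series="0.085 0.02 0.001 0 0.8; 0.085 0.019 0 0 0.8; 0.084 0.02 0.001 0 0.8; 0.085 0.019 0.001 0 0.8; 0.084 0.02 0.001 0 0.8",
)

```text
time: 7.95
tool_pos: [494.1, 92.7, 119.1]
tcp_rot: [180.0, -0.0, 103.1]
ft_force: [0.2, 0.1, -1.1]
finger_gap: 19.5
grip_force: 29.6
```

Emit:
apply_moves(
  series="0 0 0 0 0.8; 0 0 0 0 0.8; 0 0 0 0 0.8; 0 0 0 0 0.8",
)

```text
time: 8.28
tool_pos: [494.2, 90.5, 118.8]
tcp_rot: [180.0, 0.0, 103.1]
ft_force: [0.5, 0.3, -0.6]
finger_gap: 19.3
grip_force: 29.6
```

Run:
```python
from h import *
s=snap('side');S=sense();P=S['tool_pos'];print(P,S['tcp_rot'],S['ft_force'])
x0,y0=165,150
im=cv2.resize(s['frame'][y0:y0+100,x0:x0+130],None,fx=6,fy=6,interpolation=2)
t=np.radians(13.1);R=np.array([[np.cos(t),-np.sin(t)],[np.sin(t),np.cos(t)]])
W=lambda x,y,z:np.r_[R@[x,y]+[584.8,81],z]
foot=P-[0,0,106.8]
g=[foot+[0,0,h] for h in(0,30,60,88)]
m=[W(-55,44,102),W(-55,16,102),W(1,44,102),W(29,44,102),W(29,-49,102),W(1,-49,102),W(1,16,102),W(-55,90,102),W(-55,-65,102),W(55,-65,102)]
for q,c in [(q,(0,255,0)) for q in g]+[(q,(255,0,255)) for q in m]:
    x,y=((proj(s,[q])[0]+.5-[x0,y0])*6).astype(int);cv2.circle(im,(x,y),2,c,-1)
cv2.imwrite('pics/m1.png',im)
# body centre columns in side picture, by depth
for v in range(150,250):
    pass
for h in(15,30,45,60,75):
    v=int(round(proj(s,[foot+[0,0,h]])[0][1]));u0=proj(s,[foot+[0,0,h]])[0][0]
    us=[u for u in range(int(u0)-12,int(u0)+13) if abs(s['depth'][v,u]-np.linalg.inv(s['T']).dot(np.r_[foot+[0,0,h],1])[2])<35 and pt(s,u,v)[2]>12]
    print(h,u0.round(1),min(us),max(us),np.mean(us)) if us else print(h,u0)
```

```text
[494.26678118  90.33719219 118.81084269] [-1.79999480e+02  1.22450068e-02  1.03077697e+02] [-0.39182999 -0.22401349 -0.71643825]
15 217.0 212 220 216.0
30 216.8 212 220 216.0
45 216.7 212 220 216.0
60 216.5 212 220 216.0
75 216.3 212 219 215.5
```

View pics/m1.png

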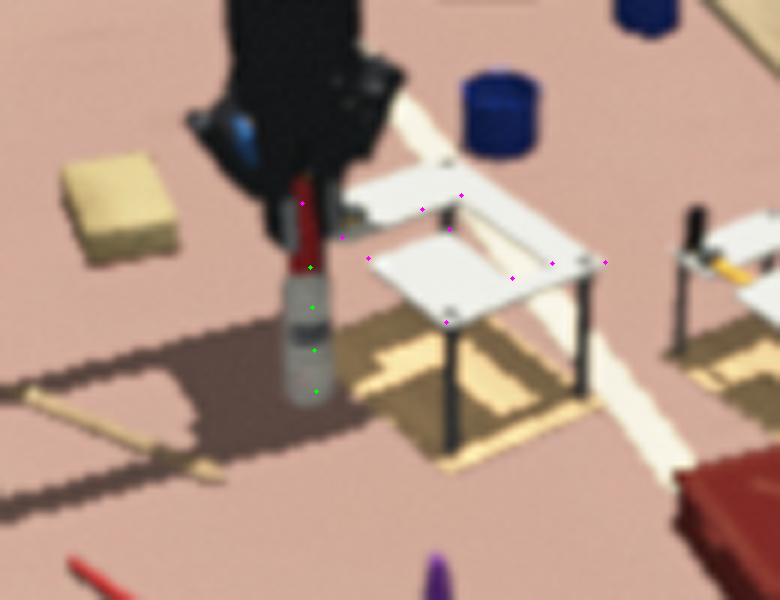

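The bottle hangs upright at (308, 180–405), in front of the slot mouth (342–368, 240–258), and agrees with the TCP axis to about 2 mm. I lower to 2.5 mm above base level and enter along the tool's +y.

Emit:
apply_moves(
  series="0 0.03 0.018 0 0.8; 0 0.03 0 0 0.8; 0 0.02 0 0 0.8; 0 0 0 0 0.8; 0 0 0 0 0.8",
)

```text
time: 8.75
tool_pos: [517.9, 96.4, 113.5]
tcp_rot: [-180.0, -0.0, 103.1]
ft_force: [-0.7, -0.1, -1.7]
finger_gap: 19.0
grip_force: 29.6
```

Emit:
apply_moves(
  series="0 0.02 0 0 0.8; 0 0.02 0 0 0.8; 0 0 0 0 0.8",
)

```text
time: 9.0
tool_pos: [530.3, 99.6, 113.7]
tcp_rot: [179.9, 0.0, 103.1]
ft_force: [0.7, 0.7, -0.1]
finger_gap: 19.5
grip_force: 29.6
```

Emit:
apply_moves(
  series="0 0.025 0 0 0.8; 0 0.03 0 0 0.8; 0 0.03 0 0 0.8; 0 0.03 0 0 0.8; 0 0 0 0 0.8",
)

```text
time: 9.42
tool_pos: [564.3, 107.6, 113.6]
tcp_rot: [179.9, 0.0, 103.2]
ft_force: [1.0, 0.3, -0.7]
finger_gap: 19.3
grip_force: 29.6
```

Emit:
apply_moves(
  series="0 0.03 0 0 0.8; 0 0.03 0 0 0.8; 0 0.02 0 0 0.8; 0 0.01 0 0 0.8; 0 0 0 0 0.8",
)

```text
time: 9.83
tool_pos: [589.4, 113.5, 113.3]
tcp_rot: [-180.0, -0.0, 103.1]
ft_force: [-0.7, -0.2, -0.1]
finger_gap: 19.1
grip_force: 29.6
```

Emit:
apply_moves(
  series="0 0 0 0 0.8; 0 0 0 0 0.8",
)

```text
time: 10.0
tool_pos: [588.7, 113.4, 113.2]
tcp_rot: [-180.0, -0.0, 103.1]
ft_force: [0.4, -0.2, -0.9]
finger_gap: 19.2
grip_force: 29.6
```

Emit:
apply_moves(
  series="0 0.012 0 0 0.8; 0 0 0 0 0.8; -0.02 0 0 0 0.8; -0.03 0 0 0 0.8; 0 0 0 0 0.8",
)

```text
time: 10.42
tool_pos: [596.4, 97.8, 113.4]
tcp_rot: [180.0, 0.1, 103.1]
ft_force: [0.8, -0.7, -0.5]
finger_gap: 19.8
grip_force: 29.6
```

Emit:
apply_moves(
  series="-0.03 0 0 0 0.8; -0.03 0 0 0 0.8; -0.03 0 0 0 0.8; 0 0 0 0 0.8; 0 0 0 0 0.8",
)

```text
time: 10.83
tool_pos: [602.3, 72.5, 113.4]
tcp_rot: [180.0, -0.0, 103.1]
ft_force: [-0.5, 0.8, -0.5]
finger_gap: 19.2
grip_force: 29.6
```

Emit:
apply_moves(
  series="-0.03 0 0 0 0.8; -0.026 0 0 0 0.8; -0.02 0 0 0 0.8; 0 0 0 0 0.8; 0 0 0 0 0.8",
)

```text
time: 11.25
tool_pos: [607.5, 50.7, 113.4]
tcp_rot: [-180.0, -0.0, 103.1]
ft_force: [0.0, -0.3, -0.9]
finger_gap: 19.3
grip_force: 29.6
```

Emit:
apply_moves(
  series="0 0 0.005 0 0.8; 0 0 0 0 0.8; 0 0 0 0 0.8",
)

```text
time: 11.5
tool_pos: [607.2, 51.5, 111.7]
tcp_rot: [-180.0, -0.0, 103.2]
ft_force: [-0.6, 0.9, 0.1]
finger_gap: 19.2
grip_force: 29.6
```

Emit:
apply_moves(
  series="-0.007 0 0 0 0.8; 0 0 0 0 0.8; 0 0 0.003 0 0.8; 0 0 0 0 0.8; 0 0 0 0 0.8",
)

```text
time: 11.92
tool_pos: [607.8, 49.1, 111.0]
tcp_rot: [-180.0, -0.0, 103.1]
ft_force: [-0.7, -0.6, -2.2]
finger_gap: 19.4
grip_force: 29.7
```

Emit:
apply_moves(
  series="0 0 0.002 0 0.8; 0 0 0 0 0.8; 0 0 0 0 0.8",
)

```text
time: 12.17
tool_pos: [608.0, 49.1, 110.9]
tcp_rot: [180.0, 0.0, 103.1]
ft_force: [-0.0, -0.6, 4.0]
finger_gap: 19.1
grip_force: 30.1
```

It has touched down: +4 N at z 110.9, where 110.8 was expected. I release and rise.

Emit:
apply_moves(
  series="0 0 0 0 0.4; 0 0 0 0 0.2; 0 0 0 0 -0.2; 0 0 0 0 -0.4; 0 0 0 0 -0.4",
)

```text
time: 12.58
tool_pos: [607.7, 49.1, 110.2]
tcp_rot: [-180.0, -0.0, 103.1]
ft_force: [-0.9, -0.0, 0.3]
finger_gap: 59.7
grip_force: 0.0
```

Emit:
apply_moves(
  series="0 0 -0.03 0 -0.4; 0 0 -0.08 0 -0.4; 0 0 -0.1 0 -0.4; 0 0 -0.1 0 -0.4; 0 0 0 0 -0.4",
)

```text
time: 13.0
tool_pos: [611.4, 49.1, 212.1]
tcp_rot: [179.4, 0.1, 103.1]
ft_force: [1.6, -0.1, 1.5]
finger_gap: 59.6
grip_force: 0.0
```

```bash
python3 plan.py 518.3 187.9 212 103.1 7 -1
```

```text
[611.4  49.1 212.1] 103.14 step mm 23.87928764074135
0.074 -0.028 0 0 -1; 0.075 -0.028 0 0 -1; 0.074 -0.028 0 0 -1; 0.075 -0.029 0 0 -1; 0.074 -0.028 0 0 -1
0.075 -0.028 0 0 -1; 0.074 -0.028 0 0 -1
```

Emit:
apply_moves(
  series="0.074 -0.028 0 0 -1; 0.075 -0.028 0 0 -1; 0.074 -0.028 0 0 -1; 0.075 -0.028 0 0 -1; 0.074 -0.028 0 0 -1",
)

```text
time: 13.42
tool_pos: [541.0, 149.0, 204.1]
tcp_rot: [180.0, -0.0, 103.1]
ft_force: [0.1, 0.2, -0.8]
finger_gap: 85.8
grip_force: 0.0
```

Emit:
apply_moves(
  series="0.075 -0.028 0 0 -1; 0.074 -0.028 0 0 -1; 0 0 0 0 -1; 0 0 0 0 -1; 0 0 0 0 -1",
)

```text
time: 13.83
tool_pos: [515.4, 187.8, 203.9]
tcp_rot: [179.9, 0.0, 103.2]
ft_force: [0.3, -0.1, -0.6]
finger_gap: 85.2
grip_force: 0.0
```

```bash
python3 - <<'E'
from h import *
s=snap('side');t=snap('top');S=sense();print(S['tool_pos'])
im=cv2.resize(s['frame'][150:230,200:300],None,fx=5,fy=5,interpolation=2)
im2=cv2.resize(t['frame'][170:240,215:290],None,fx=5.7,fy=5.7,interpolation=2)
im2=cv2.resize(im2,(380,400));cv2.imwrite('pics/r1.png',np.hstack([cv2.resize(im,(420,400)),im2]))
E
python3 plan.py 518.3 187.9 117 103.1 5 -1
```

```text
[515.59745697 187.22986679 203.65754422]
[515.6 187.2 203.7] 103.09 step mm 17.34045303574058
0 0.002 0.058 0 -1; 0 0.002 0.058 0 -1; 0 0.002 0.057 0 -1; 0 0.001 0.058 0 -1; 0 0.002 0.058 0 -1
```

View pics/r1.png

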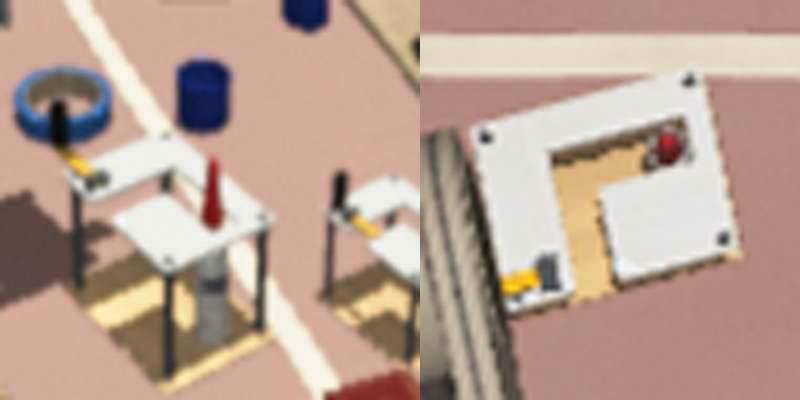

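The bottle stands upright at the closed end (side (213,160–340), top (668,147)), and the bolt is fully open. Now I descend, grip the knob and slide it −y 42 mm.

Emit:
apply_moves(
  series="0.002 0.002 0.058 0 -1; 0 0.002 0.058 0 -1; 0 0.002 0.057 0 -1; 0 0.001 0.058 0 -1; 0 0.002 0.058 0 -1",
)

```text
time: 14.35
tool_pos: [518.1, 188.2, 115.9]
tcp_rot: [180.0, 0.0, 103.1]
ft_force: [-0.4, 0.3, 0.6]
finger_gap: 85.7
grip_force: 0.0
```

Emit:
apply_moves(
  series="0 0 0 0 0.6; 0 0 0 0 0.8; 0 0 0 0 0.8; 0 0 0 0 0.8; 0 0 0 0 0.8",
  squeeze=22,
)

```text
time: 14.77
tool_pos: [518.6, 189.3, 118.3]
tcp_rot: [179.9, -0.0, 103.1]
ft_force: [-0.2, 0.0, 0.2]
finger_gap: 25.7
grip_force: 0.0
```

Emit:
apply_moves(
  series="0 0 0 0 0.8; 0 0 0 0 0.8; 0 0 0 0 0.8",
)

```text
time: 15.02
tool_pos: [518.0, 189.2, 118.2]
tcp_rot: [179.9, 0.0, 103.1]
ft_force: [-3.8, -2.8, 6.3]
finger_gap: 17.3
grip_force: 22.4
```

Emit:
apply_moves(
  series="-0.025 0 0 0 0.8; -0.03 0 0 0 0.8; -0.03 0 0 0 0.8; -0.025 0 0 0 0.8; 0 0 0 0 0.8",
)

```text
time: 15.43
tool_pos: [526.2, 155.8, 118.2]
tcp_rot: [179.9, 0.0, 103.1]
ft_force: [-1.3, -1.6, 5.4]
finger_gap: 17.2
grip_force: 22.5
```

Emit:
apply_moves(
  series="-0.012 0 0 0 0.8; -0.01 0 0 0 0.8; -0.005 0 0 0 0.8; 0 0 0 0 0.8; 0 0 0 0 0.8",
)

```text
time: 15.85
tool_pos: [527.9, 148.8, 118.2]
tcp_rot: [179.9, 0.0, 103.1]
ft_force: [-0.5, -0.3, 4.9]
finger_gap: 17.1
grip_force: 22.4
```

Emit:
apply_moves(
  series="-0.004 0 0 0 0.8; -0.003 0 0 0 0.8; 0 0 0 0 0.8; 0 0 0 0 0.8",
)

```text
time: 16.18
tool_pos: [528.0, 148.2, 118.2]
tcp_rot: [179.9, -0.1, 103.2]
ft_force: [-2.5, 6.2, 6.0]
finger_gap: 16.7
grip_force: 22.4
```

Emit:
apply_moves(
  series="-0.004 0 0 0 0.8; 0 0 0 0 0.8; 0 0 0 0 0.8",
)

```text
time: 16.43
tool_pos: [528.1, 148.1, 118.2]
tcp_rot: [179.9, -0.2, 103.2]
ft_force: [-2.7, 11.2, 4.9]
finger_gap: 17.0
grip_force: 22.5
```

Emit:
apply_moves(
  series="0 0 0 0 -1; 0 0 0 0 -1; 0 0 0 0 -1; 0 0 0 0 -1; 0 0 -0.05 0 -1",
)

```text
time: 16.85
tool_pos: [525.5, 145.2, 128.6]
tcp_rot: [-179.7, -0.0, 103.1]
ft_force: [-0.0, -0.5, -0.7]
finger_gap: 76.7
grip_force: 0.0
```

Emit:
apply_moves(
  series="0 0 -0.1 0 -1; 0 0 -0.1 0 -1; 0 0 -0.1 0 -1; 0 0 0 0 -1; 0 0 0 0 -1",
)

```text
time: 17.27
tool_pos: [529.2, 145.9, 224.3]
tcp_rot: [179.7, 0.0, 103.1]
ft_force: [0.5, -0.8, -1.0]
finger_gap: 85.4
grip_force: 0.0
```

Emit:
apply_moves(
  series="0 -0.1 0 0 -1; 0 -0.1 0 0 -1; 0 0 0 0 -1; 0 0 0 0 -1; 0 0 0 0 -1",
)

```text
time: 17.68
tool_pos: [469.1, 132.1, 220.9]
tcp_rot: [-180.0, 0.0, 103.1]
ft_force: [-0.3, -0.5, 0.3]
finger_gap: 85.4
grip_force: 0.0
```

Run:
```python
from h import *
s=snap('side');t=snap('top');S=sense();print(S['tool_pos'],S['time'])
im=cv2.resize(s['frame'][150:230,200:300],None,fx=5,fy=5,interpolation=2)
im2=cv2.resize(t['frame'][170:240,215:290],(380,400),interpolation=2)
cv2.imwrite('pics/r2.png',np.hstack([cv2.resize(im,(420,400)),im2]))
```

```text
[469.75738243 132.26033532 221.45575252] 17.7833
```

View pics/r2.png

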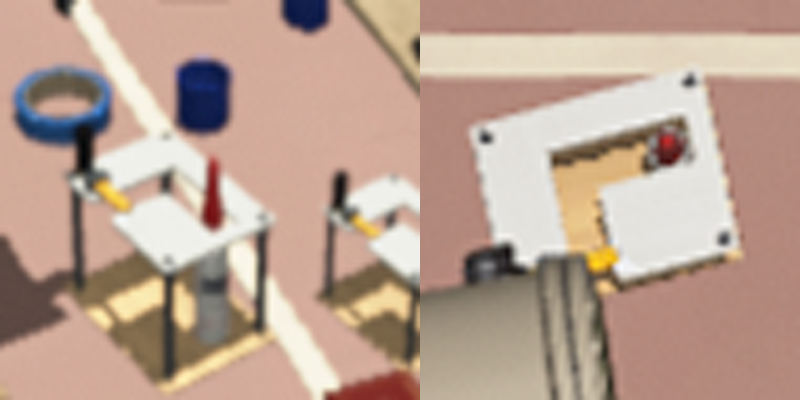

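The bolt lies across the slot mouth (side (112,195), top (603,258)). The bottle stands at the closed end (side (213,160–340)), and the gripper is clear.

```bash
python3 -c "
from h import *
print(hand_in())"
```

```text
the job is handed in; nothing more can be done
None
```

The glue bottle stands upright at the closed end of the slot, the keeper bolt is pushed shut against its stop, and the job was handed in at about 18 s; I kept the arm clear of the green bottle, tape roll and sanding block, but took no final picture of them all.

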